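# Weigh the fruit pail on the hand scale

## Robot

A 6-joint arm with a two-finger parallel gripper is mounted at the origin on the work surface. World frame = base frame: x ahead of the robot, y to its left, z up, the work surface at z = 0. Lengths are in mm, angles in rad, forces in N, time in s.
With the tool pointing down it reaches from about 350 to 775 mm from the base axis. Payload 7.3 kg.
Tool frame: the origin (TCP) lies midway between the tips of the shut fingers; the grasp point (between the pads) lies env.grasp_offset behind it (env.grasp_offset is the distance from the TCP to the grasp point, in mm); z points along the fingers, y is the line along which they close (so a half turn about z gives the same grasp; the last joint's range is limited). The gripper opens to 92 mm and grips with 3 to 60 N. Pads are 19 mm wide; open, the fingers measure 130 mm over their backs; the gripper's body (75 mm by 190 mm) begins 47 mm behind the grasp point.
Start: joints at [-1.321, 0.342, 1.524, -0, 1.275, -0.146], TCP at [202.435, -484.422, 226.741] pointing down, gripper open.
Joint ranges: [-2.53, 2.53], [-0.77, 2.02], [0.04, 2.7], [-1, 4.14], [0.28, 2.66], [-3.11, 3.11]. Speed limits (rad/s): [2.57, 2.57, 3.14, 3.14, 3.14, 3.14].

## Interface

Orientations are given as a unit quaternion [x, y, z, w].
In Python, from bench import env gives the robot as it stands.
- The arm moves only by the shell command python3 -m jog 'ROWS' [OPENING] [FORCE]. ROWS is JSON, a list of rows, each a list of 2 entries, a list of its own where there are three numbers: the shift along the tool's x, y, z in cm, then the turn about the tool's z in degrees. A call has exactly 10 rows; each row shifts and turns the commanded pose from where the row before left it, along the tool's axes as they then stand; what a row does not reach is not made up. A row lasts 1/12 s, in which the tool goes at most 41.7 mm and 7.16 degrees, less where a joint would pass 70% of its speed; a pose out of reach is approached as far as the arm can. A call is refused whole if a number of a shift passes 4.17 or a number of a turn 7.16, either way. A call with a gripper value outside its range is refused whole. OPENING is the closure in counts, from 0 (fully open) to 255 (shut), set as the call begins (- or left out, the last holds). The fingers move at their own pace and stop on an object; FORCE is the grip in N (left out, the last holds). Time passes only in rows, so rows that do not move let the fingers close, or fill a call up. It gives the time, the measured TCP pose, the force, the opening and the grip force at its end, in the units of the state.
- env.state(): the state, without advancing time (a new reading comes with each control period).
- env.grab_frame(name): name is "scene" or "side" or "wrist"; returns a dict with "frame" (400x640x3 uint8, red, green, blue), "fovy" (degrees; the focal length in pixels is half the picture's height over the tangent of half this angle, whatever the lens; pixels are square), "cx", "cy" (the principal point, pixels), "xyz" and "attitude" of the camera in the world. Camera axes: x right, y up, looking along -z (the intrinsics and any distortion apply to the point x, -y, -z); pixel columns grow to the right and rows downward; lengths in mm; the calibration is good to about 2 mm. A picture is of the moment at which its call begins. There is no depth.
- env.job_done(): hands the job in; it is judged then, once.
The state is a dict: "time": time; "joint_positions": joint angles; "qd": joint speeds; "effort": joint torques, N m; "eef_pos": TCP position; "orientation": TCP orientation; "force": force on the tool from outside, world axes, zero at the start; "torque": the same for the moment, N m; "grip_width": finger opening in mm; "finger_force": force on a finger pad.
Only numpy, scipy, OpenCV 4.12 (cv2) and the standard library are available. Lean on these libraries where they do the work, as an engineer would, in place of code of your own. Each camera call takes 0.05 s, during which the arm holds its last target. There are 200 camera calls.

## Task

Check-weigh the pail of candied fruit: take the hand scale off its stand by the grip, hook it under the middle of the pail's handle and lift until the pail hangs level and just clear of the table, about a finger's width (1 cm), and hold it still there for two seconds so the scale can be read. Then lower it gently to stand where it stood, unhook, and hang the scale back on its stand. Do not drag or tip the pail, touch it with the gripper, jerk it or bear down on it with the hook, or disturb the things round about.

Things in the scene. Friction and masses are not known exactly. Their poses are not given: they have to be found in the camera images.
- pail: White lidded food pail with yellow band and orange lid, loose, 118 mm across the lid, 78 mm tall, weight unknown (0.27 to 0.9 kg). Origin: centre of its underside; z up. Its bail handle is hinged on two ears on its y axis, 62 mm above the underside
- bail (a joint): The pail's bail: blue plastic hoop of 6 mm round bar, hinged along the pail's y axis; stays at any lean by slight friction (0.15 N at its top), swings upright when pulled up. rad: 0 = upright, positive = top leans to the pail's -x side, negative to +x; starts between -0.6 and 0.6
- bail_top (a point): Middle of the bail's top, on the centre line of its bar: 64 mm from the hinge, so 126 mm above the pail's underside when upright. There the hoop has a slight peak into which a hook settles; the bar runs along the pail's y axis
- scale: Green hand spring scale, black T-grip, loose, 0.18 kg, hung upright on the stand. Origin: middle of the grip; z up, y along the grip, x = the way the hook's open tip points. Grip bar 120 mm long (y), 22 thick (x), 20 high, to be taken from above in the middle. Housing from 26 to 104 mm below the origin, 26 (x) by 50 mm (y), white dials with red pointer; the hook comes out of its underside
- hook (a joint): The scale's sprung steel hook, which slides straight down out of the housing: 0 = spring slack, up to 0.074 m. The reading: spring 130 N/m, so 1 N (102 g) pulls it out 7.7 mm; its own 20 g weight gives about 1.5 mm. A lifted load bobs for about half a second before the reading settles. Pushed up it meets a hard stop
- hook_seat (a point): Inner bottom of the J hook, where a bar rests: 139 mm below the scale's origin plus the hook joint's value, on the scale's axis. J of 6 mm wire in the scale's x-z plane, 18 mm inside; back 12 mm to -x, tip 14 mm to +x. Unloaded, below the origin: tip top 123 mm, hook's lowest point 145, shank on the axis over the seat down to 115. A bar goes in and out slantwise over the tip, past the shank
- stand: Fixed steel bench stand: base plate 130 x 150 x 8 mm, two posts at y = +46 and -46 mm, each ending in an open-topped cradle 27 mm wide in x (flaring to 40 mm at the lips, 219 mm high) in which the T-grip lies, the scale hanging between the posts (it leaves up out of the cradles, then out to the front or back). Origin: centre of its underside
- cradle (a point): Fixed point on the stand, 205 mm above the table: where the middle of the scale's grip (its origin) sits when hung, grip along the stand's y axis
- panettone_a: Baked panettone in a brown paper mould, loose, 113 mm across, 95 mm tall; bystander. Origin: centre of its underside
- panettone_b: A second such panettone; bystander
- spice_jar: Amber jar with red cap, loose, 56 mm across, 100 mm tall; bystander. Origin: centre of its underside
Mind the look-alikes: they are no part of the job. There is more than one size of the scale; the job needs the smaller. There is more than one size of the pail; the job needs the larger.

How it is judged (in metres and radians):
On the way, in this order (a step that is already met when the one before it is completed fails the run):
1. The pail hangs from the scale's hook, still and level, its underside 4 to 16 mm above the table, for 1.5 s (height (world z) of pail between 0.004 and 0.016 m and value of joint hook above 0.012 m and contact force between scale and pail above 1.5 N and linear speed of pail below 0.03 m/s and angle between pail's own z axis and vertical below 0.2 rad), for 1.5 s.
2. The pail stands on the table again and the hook is off it (height (world z) of pail below 0.002 m and angle between pail's own z axis and vertical below 0.05 rad and value of joint hook below 0.006 m and contact force between scale and pail below 0.05 N and distance between hook_seat and bail_top above 0.03 m), for 0.2 s.
At the end, for the whole second after the job is handed in: The scale hangs upright in both cradles of its stand (grip centre within 12 mm of the cradle point, grip within 0.12 rad of the stand's y axis, upright within 0.12 rad), at rest and released; the pail stands upright and still on the table within 30 mm of where it stood at the start (distance between scale and cradle below 0.012 m and angle between the y axis of scale and the y axis of stand, either way round below 0.12 rad and angle between scale's own z axis and vertical below 0.12 rad and linear speed of scale below 0.03 m/s and height (world z) of pail below 0.002 m and angle between pail's own z axis and vertical below 0.05 rad and distance of pail from where it was at the start of the episode below 0.03 m and linear speed of pail below 0.02 m/s); the robot touches nothing.
It fails at once if the pail is lifted more than 35 mm off the table, dragged or swung more than 45 mm from where it stood, or tipped more than 0.3 rad (height (world z) of pail above 0.035 m or distance of pail from where it was at the start of the episode above 0.045 m or angle between pail's own z axis and vertical above 0.3 rad).
It fails at once if the gripper touches the pail or its bail (contact force between pail and the fingers above 0.5 N or contact force between pail and the arm above 0.5 N).
It fails at once if the scale jerks the pail or bears down on it with more than 12 N (the heaviest pail weighs 9 N) (contact force between scale and pail above 12 N).
It fails at once if the pail is put down hard: more than 15 N on the table (contact force between pail and table above 15 N).
It fails at once if a panettone or the spice jar is moved more than 15 mm (distance of any of panettone_a, panettone_b, spice_jar from where it was at the start of the episode above 0.015 m).
It also fails if it takes over 72 s, if anything falls off the work surface, if the arm or the gripper's body presses on something with over 40 N, if the wrist force passes 120 N, or if a joint passes its speed limit or range.

## Working session

There is one attempt and no reset: what is moved stays moved. The work goes in short steps, Python scripts to look and compute and a shell command to move; the robot and the scene stay as the last step left them, time stands still between calls to the robot, and variables do not carry over. Pictures are saved under pics/ and viewed, at most 10 in all, crops included, and the job is handed in when it is done.

```bash
ls; mkdir -p pics; cat > h.py <<'E'
import numpy as np, cv2
from scipy.spatial.transform import Rotation as R
from bench import env
def grab(n,tag):
    f=env.grab_frame(n); cv2.imwrite(f'pics/{tag}.png',f['frame'][:,:,::-1]); np.save(f'pics/{tag}.npy',f,allow_pickle=True); return f
def load(tag): return np.load(f'pics/{tag}.npy',allow_pickle=True).item()
def rot(f):
    a=np.array(f['attitude'],float); return a if a.shape==(3,3) else R.from_quat(a).as_matrix()
def ray(f,u,v):
    F=200/np.tan(np.radians(f['fovy'])/2)
    d=rot(f)@np.array([(u-f['cx'])/F,-(v-f['cy'])/F,-1]); return np.array(f['xyz'],float),d/np.linalg.norm(d)
def plane(f,u,v,z):
    o,d=ray(f,u,v); return o+d*(z-o[2])/d[2]
def proj(f,p):
    F=200/np.tan(np.radians(f['fovy'])/2); q=rot(f).T@(np.array(p,float)-f['xyz']); return f['cx']-F*q[0]/q[2], f['cy']+F*q[1]/q[2]
def two(f,p,g,q):
    o,d=ray(f,*p);a,b=ray(g,*q)
    s=np.linalg.lstsq(np.array([d,-b]).T,a-o,rcond=None)[0]; x=o+d*s[0];y=a+b*s[1]; return (x+y)/2,np.linalg.norm(x-y)
E
python3 - <<'E'
from h import *
for n in('scene','side','wrist'):
    f=grab(n,n+'0'); print(n,{k:v for k,v in f.items() if k!='frame'})
print(env.state(),env.grasp_offset)
a=[load(n+'0')['frame'] for n in('scene','side')]
E
```

```text
pics
scene {'fovy': 53.61047546056674, 'cx': 321.3794100940643, 'cy': 197.10808743870908, 'xyz': array([926.40296131, 718.88255474, 711.4424398 ]), 'attitude': array([0.13129603, 0.44896246, 0.85504738, 0.22380356])}
side {'fovy': 55.26967460970678, 'cx': 317.9411488803821, 'cy': 203.32401074146625, 'xyz': array([287.40048744, 606.0102165 , 721.69188284]), 'attitude': array([-0.07186918,  0.40164614,  0.89622621, -0.17405107])}
wrist {'fovy': 64.52045244202247, 'cx': 321.8595524105765, 'cy': 198.93873771176595, 'xyz': array([ 278.57173567, -453.62149338,  383.82100432]), 'attitude': array([-0.12749418,  0.08577908, -0.54745155,  0.82260804])}
{'time': 0.15, 'joint_positions': array([-1.32099566e+00,  3.42579356e-01,  1.52475707e+00,  2.13906529e-05,
        1.27541251e+00, -1.45957041e-01]), 'qd': array([ 0.00055844, -0.00261837, -0.0023684 ,  0.00073222,  0.00059725,
        0.00027332]), 'effort': array([ 8.34915973e-04, -4.31470907e+01, -2.44353086e+01,  7.17359805e-02,
        5.37234417e-02, -7.45638772e-05]), 'eef_pos': array([ 202.36645118, -484.11649008,  226.2101059 ]), 'orientation': array([ 9.80486228e-01,  1.96586931e-01, -1.97879829e-05, -5.77890266e-04]), 'force': array([-0.28371424, -0.45463128,  0.25140237]), 'torque': array([-0.01423367,  0.0098507 ,  0.03585784]), 'finger_force': 0.0, 'grip_width': 91.60162323406446} 18.8
```

View pics/scene0.png

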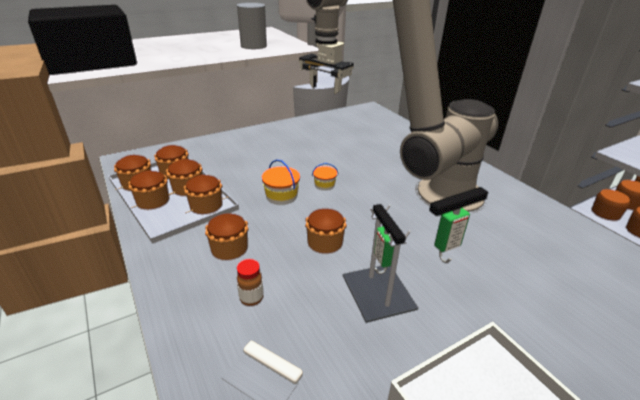

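View pics/side0.png

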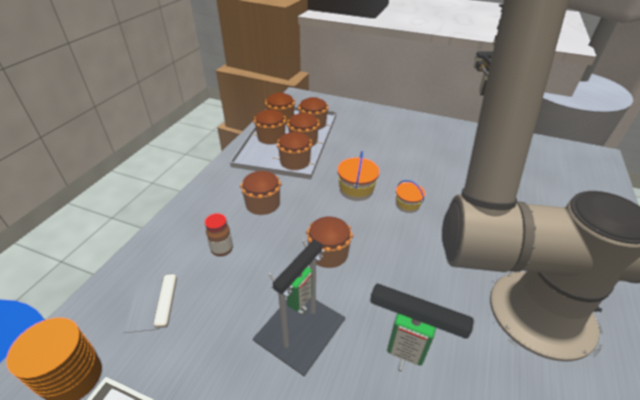

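Scene: candidate scales are on the stand (grip at about 388,222) and free-hanging (460,200). Candidate pails are the large (281,182) and the small (325,177). Panettones are at (228,235) and (326,230), and the jar is at (249,282). Next I measure the sizes and confirm in one enlarged crop.

```bash
python3 - <<'E'
from h import *
f=load('scene0');g=load('side0')
for nm,p in dict(standA=((375,209),(318,246)),standB=((402,238),(279,286)),decA=((434,206),(374,292)),decB=((486,194),(468,327))).items():
    print(nm,*two(f,p[0],g,p[1]))
def px(f,u,v,z): return plane(f,u,v,z).round(0)
# lids: orange mask
for n,im in(('scene',f),('side',g)):
    h=cv2.cvtColor(im['frame'],cv2.COLOR_RGB2HSV)
    m=cv2.inRange(h,(5,200,180),(14,255,255))
    c,_=cv2.findContours(m,0,2)
    for k in c:
        if cv2.contourArea(k)>150:
            e=cv2.fitEllipse(k); x,y,w,hh=cv2.boundingRect(k)
            l=plane(im,x,y+hh/2,75);r=plane(im,x+w,y+hh/2,75)
            print(n,np.round(e[0]),(x,y,w,hh),plane(im,e[0][0],e[0][1],76).round(),np.linalg.norm(l-r).round())
A=cv2.resize(f['frame'][150:330,210:500],None,fx=2.7,fy=2.7,interpolation=2)[:,:790]
cv2.imwrite('pics/c1.png',A[:,:,::-1])
B=cv2.resize(g['frame'][140:370,240:480],None,fx=2.6,fy=2.6,interpolation=2)[:598]
cv2.imwrite('pics/c2.png',B[:,:,::-1])
E
```

```text
standA [455.45548078 167.65501487 196.92252421] 0.6966903426626547
standB [477.51274837 283.62061412 209.33523031] 1.974777183336781
decA [333.46619142 225.96229427 199.12759851] 3.800621768089511
decB [183.80207005 239.53662644 198.13002845] 7.416693696017269
scene [325. 173.] (314, 168, 22, 11) [ 368. -194.   76.] 69.0
scene [277. 177.] (263, 168, 29, 19) [ 511. -239.   76.] 89.0
side [409. 192.] (398, 184, 23, 16) [ 343. -199.   76.] 61.0
side [368. 172.] (360, 160, 18, 22) [ 467. -244.   76.] 51.0
side [349. 169.] (339, 159, 19, 22) [ 520. -234.   76.] 54.0
```

View pics/c1.png

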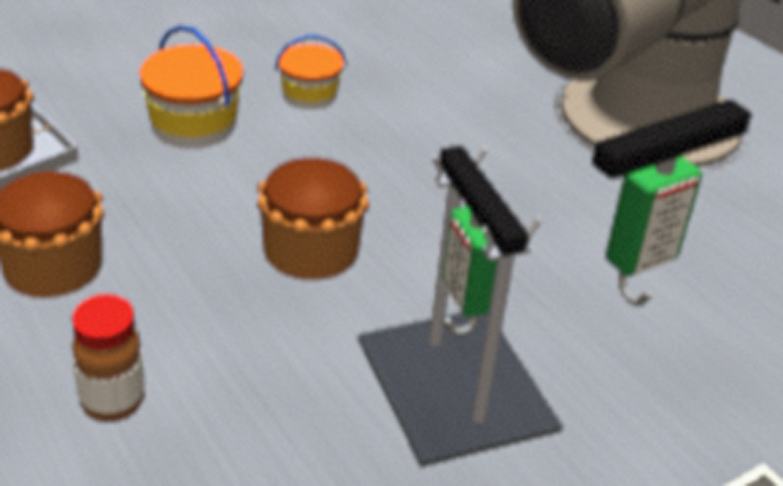

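View pics/c2.png

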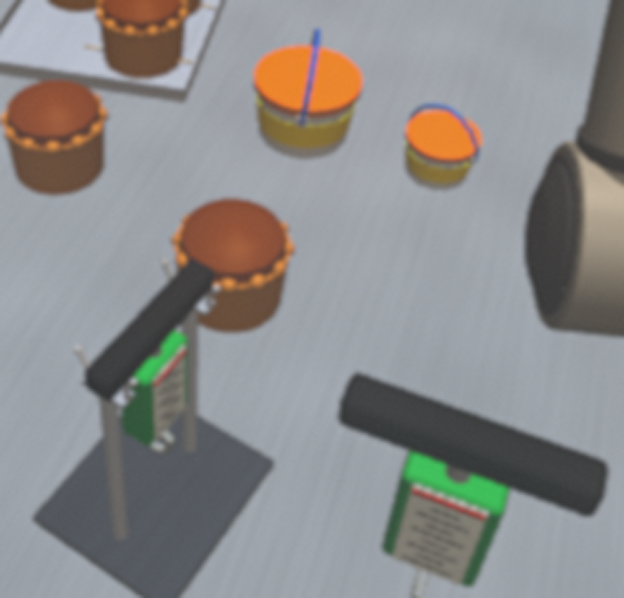

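Confirmed: the scale on the stand has a 118 mm grip, so it is the right, smaller one. The free one is about 150 mm and larger. The pail at crop (190,90), lid about 115 mm, is the larger; the small one is at (310,70). I'll look at the pail from the wrist on the way over.

```bash
cat >> h.py <<'E'
def yaw():
    X=R.from_quat(env.state()['orientation']).as_matrix(); return np.degrees(np.arctan2(X[1,0],X[0,0]))
def goto(x,y,z,yw=None):
    s=env.state();M=R.from_quat(s['orientation']).as_matrix(); d=M.T@(np.array([x,y,z])-s['eef_pos'])/10
    print('t',round(s['time'],2),'pos',s['eef_pos'].round(1),'yaw',yaw().round(2),'shift cm',d.round(2),'turn',None if yw is None else round(yaw()-yw,2),'F',s['force'].round(2),'gw',round(s['grip_width'],1))
E
python3 - <<'E'
from h import *
f=load('wrist0'); p=plane(f,320,200,110); s=env.state()
M=R.from_quat(s['orientation']).as_matrix()
print(p, M.T@(p-s['eef_pos']), M.T@(f['xyz']-s['eef_pos']), M.T@rot(f))
goto(500-0,-240-60,300,90)
E
```

```text
[ 196.30964157 -485.744795    110.        ] [ -6.23827057  -0.69986534 116.20980683] [  82.10072585    1.05948763 -157.59674428] [[ 4.07632543e-04  9.52717982e-01  3.03855690e-01]
 [ 9.99999841e-01 -5.06988871e-04  2.48094536e-04]
 [ 3.90415579e-04  3.03855541e-01 -9.52718037e-01]]
t 0.15 pos [ 202.4 -484.1  226.2] yaw 22.67 shift cm [34.56 -5.52 -7.37] turn -67.33 F [-0.28 -0.45  0.25] gw 91.6
```

```bash
python3 -m jog '[[[3.0,-0.8,-0.8],0],[[3.8,-1.1,-0.8],0],[[3.8,-1.1,-0.8],0],[[3.8,-1.1,-0.8],0],[[3.8,-1.1,-0.8],0],[[3.8,-1.1,-0.8],0],[[3.8,-1.1,-0.8],0],[[3.8,-1.1,-0.8],0],[[3.8,-1.1,-0.8],0],[[3.8,-1.1,-0.8],0]]' 0 20
python3 -m jog '[[[0,0,0],-6],[[0,0,0],-7],[[0,0,0],-7],[[0,0,0],-7],[[0,0,0],-7],[[0,0,0],-7],[[0,0,0],-7],[[0,0,0],-7],[[0,0,0],-7],[[0,0,0],-5]]'
python3 - <<'E'
from h import *
goto(500,-240,310,90)
f=grab('wrist','w1')
E
```

```text
time: 0.98
eef_pos: [505.6, -240.6, 307.0]
orientation: [0.98, 0.197, -0.0, -0.0]
force: [0.3, -0.8, 0.1]
grip_width: 91.6
finger_force: 0.0
time: 1.82
eef_pos: [504.3, -242.2, 306.3]
orientation: [0.707, 0.707, -0.0, -0.0]
force: [0.1, -0.5, -0.9]
grip_width: 91.7
finger_force: 0.0
t 1.82 pos [ 504.3 -242.2  306.3] yaw 90.03 shift cm [ 0.22 -0.43 -0.37] turn 0.03 F [ 0.06 -0.45 -0.88] gw 91.7
```

View pics/w1.png

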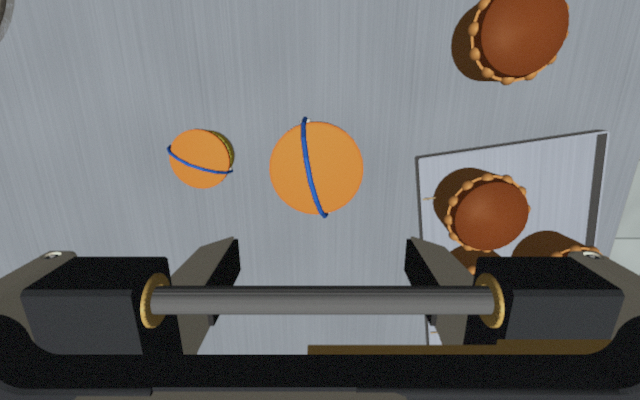

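The wrist view shows the large pail's lid centred at about (316,167), bail ears at (306,121) and (324,214), and the bail bowing left between them.

```bash
cat > pail.py <<'E'
from h import *
from scipy.optimize import minimize_scalar
f=load('w1'); h=cv2.cvtColor(f['frame'],cv2.COLOR_RGB2HSV)
roi=np.zeros(h.shape[:2],np.uint8); roi[100:235,250:380]=255
o=cv2.inRange(h,(5,150,120),(20,255,255))&roi; b=cv2.inRange(h,(100,120,40),(130,255,255))&roi
c=cv2.convexHull(np.vstack(cv2.findContours(o|b,0,2)[0])); 
co=cv2.convexHull(np.vstack(cv2.findContours(o,0,2)[0])); e=cv2.fitEllipse(co); print('lid',e)
C=plane(f,*e[0],78); print('lid centre',C, 'diam',e[1][0]/ (200/np.tan(np.radians(f['fovy'])/2))*np.linalg.norm(C-f['xyz']))
ys,xs=np.nonzero(b); print('blue',ys.min(),ys.max(),len(ys))
t=(xs[ys<=ys.min()+3].mean(),ys.min()+1.5); u=(xs[ys>=ys.max()-3].mean(),ys.max()-1.5)
A=plane(f,*t,62);B=plane(f,*u,62); print('ears',t,u,A,B,np.linalg.norm(A-B))
d=(A-B)/np.linalg.norm(A-B); H=(A+B)/2; print('axis yaw',np.degrees(np.arctan2(d[1],d[0])),'hinge mid',H)
# middle of bail: blue centre line pixel; lean s about axis toward n
n=np.array([-d[1],d[0],0])
rows={y:xs[ys==y].mean() for y in np.unique(ys)}
def P(s,c=C): return np.array([c[0],c[1],62])+64*(np.sin(s)*n+[0,0,np.cos(s)])
def err(s):
    q=proj(f,P(s)); y=np.array(sorted(rows)); return abs(np.interp(q[1],y,[rows[k] for k in y])-q[0])
r=minimize_scalar(err,bounds=(-.8,.8),method='bounded'); print('lean toward n',r.x,r.fun,'n',n,'top',P(r.x),proj(f,P(r.x)))
E
python3 pail.py; python3 -c "
from h import *
goto(466.5,225.6,300,79.3)"
```

```text
lid ((315.90374755859375, 167.60177612304688), (91.5462875366211, 92.88162994384766), 98.25049591064453)
lid centre [ 496.58494736 -242.88111191   78.        ] diam 114.04765183436335
blue 117 217 395
ears (np.float64(304.5), np.float64(118.5)) (np.float64(324.10526315789474), np.float64(215.5)) [ 482.50121953 -184.74746279   62.        ] [ 507.04883583 -312.23778696   62.        ] 129.83207701172617
axis yaw 100.89863476272689 hinge mid [ 494.77502768 -248.49262488   62.        ]
lean toward n 0.097354134035667 9.270617056245101e-05 n [-0.98196322 -0.18907204  0.        ] top [ 490.47632401 -244.0572964   125.69694899] (np.float64(309.49990729382944), np.float64(177.71907319445086))
t 1.87 pos [ 504.3 -242.2  306.4] yaw 90.24 shift cm [46.79 -3.58  0.65] turn 10.94 F [ 0.16 -0.01  0.78] gw 91.5
```

```bash
python3 -m jog '[[[3.0,-0.3,0],0],[[4.0,-0.3,0],0],[[4.0,-0.3,0],0],[[4.0,-0.3,0],0],[[4.0,-0.3,0],0],[[4.0,-0.3,0],0],[[4.0,-0.3,0],0],[[4.0,-0.3,0],0],[[4.0,-0.3,0],0],[[4.0,-0.3,0],0]]'
python3 -m jog '[[[4.0,-0.3,0],0],[[3.5,-0.3,0],0],[[0.3,0,0],0],[[0,0,0],5.5],[[0,0,0],5.4],[[0,0,0],0],[[0,0,0],0],[[0,0,0],0],[[0,0,0],0],[[0,0,0],0]]'
python3 - <<'E'
from h import *
goto(466.5,225.6,300,79.3)
grab('wrist','w2')
E
```

```text
time: 2.7
eef_pos: [476.0, 149.8, 306.7]
orientation: [0.71, 0.704, -0.0, 0.0]
force: [1.5, 0.7, -0.4]
grip_width: 91.8
finger_force: 0.0
time: 3.53
eef_pos: [471.1, 225.6, 306.7]
orientation: [0.773, 0.635, -0.0, 0.0]
force: [-0.3, 0.0, -0.5]
grip_width: 91.8
finger_force: 0.0
t 3.53 pos [471.1 225.6 306.7] yaw 78.8 shift cm [-0.09 -0.45  0.67] turn -0.5 F [-0.29  0.01 -0.46] gw 91.8
```

View pics/w2.png

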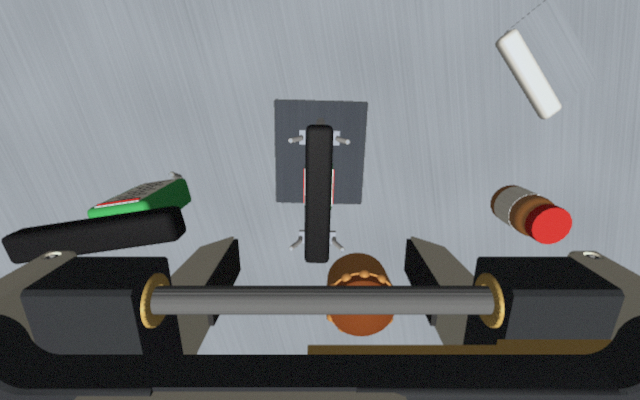

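The grip bar runs (319,125)–(317,262) in the cradles. Next I compute its centre and check which way the hook tip points.

```bash
python3 - <<'E'
from h import *
f=load('w2'); h=cv2.cvtColor(f['frame'],cv2.COLOR_RGB2HSV)
m=cv2.inRange(h,(0,0,0),(180,255,45)); m[:, :290]=0; m[:,350:]=0; m[275:]=0
m=cv2.morphologyEx(m,cv2.MORPH_OPEN,np.ones((3,3)))
n,l,st,ce=cv2.connectedComponentsWithStats(m); i=1+np.argmax(st[1:,4]); ys,xs=np.nonzero(l==i)
c=np.vstack(cv2.findContours((l==i).astype(np.uint8),0,2)[0]); r=cv2.minAreaRect(c); bx=cv2.boxPoints(r); print(r)
bx=bx[np.argsort(bx[:,1])]; a=bx[:2].mean(0); b=bx[2:].mean(0)
A=plane(f,*a,213);B=plane(f,*b,213); C=(A+B)/2; d=(A-B)/np.linalg.norm(A-B); print(A,B,np.linalg.norm(A-B),'yaw',np.degrees(np.arctan2(d[1],d[0])),'C',C)
n=np.array([d[1],-d[0],0]); O=np.array([C[0],C[1],205])
out=[]
for nm in('scene','side'):
    g=load(nm+'0'); s=proj(g,O-[0,0,135]); print(nm,'seat',s,'+n tip',proj(g,O+14*n-[0,0,125]),'-n tip',proj(g,O-14*n-[0,0,125]),n)
    u,v=int(s[0]),int(s[1]); out.append(cv2.resize(g['frame'][v-20:v+20,u-20:u+20],(390,390),interpolation=2))
    print((u-20,v-20))
cv2.imwrite('pics/hk.png',np.hstack(out)[:,:,::-1])
goto(C[0],C[1],205-18.8-1,np.degrees(np.arctan2(d[1],d[0])))
E
```

```text
((325.0, 244.0), (30.0, 6.0), 90.0)
[468.95709107 199.74279207 213.        ] [463.46293337 171.50293694 213.        ] 28.769344562919812 yaw 78.99044817445146 C [466.21001222 185.6228645  213.        ]
scene seat (np.float64(370.5714609681631), np.float64(257.8585428711194)) +n tip (np.float64(365.5200643245274), np.float64(255.93961600676144)) -n tip (np.float64(376.3731381004629), np.float64(253.47980265385073)) [ 0.98159536 -0.19097264  0.        ]
(350, 237)
side seat (np.float64(309.1312267958874), np.float64(292.422618629702)) +n tip (np.float64(303.35728369014265), np.float64(286.33476388437975)) -n tip (np.float64(314.9452065393725), np.float64(292.69493662840785)) [ 0.98159536 -0.19097264  0.        ]
(289, 272)
t 3.58 pos [471.1 225.7 306.7] yaw 78.79 shift cm [-4.02  0.29 12.15] turn -0.2 F [-0.13  0.12 -0.35] gw 91.5
```

View pics/hk.png

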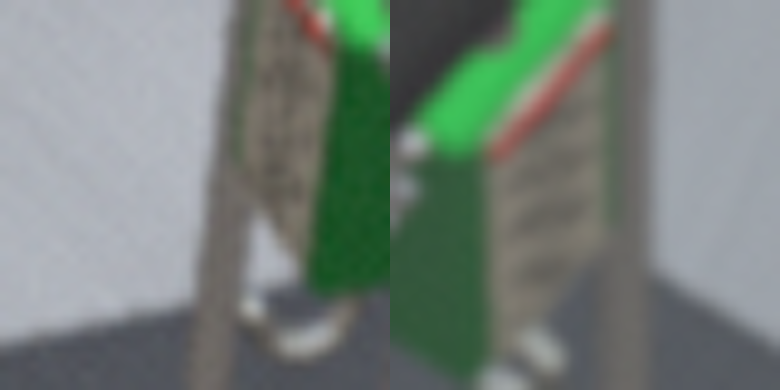

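```bash
python3 - <<'E'
from h import *
f=load('w2')
A=plane(f,319,125,213);B=plane(f,317,262.5,213); C=(A+B)/2; d=(A-B)/np.linalg.norm(A-B); yw=np.degrees(np.arctan2(d[1],d[0])); print(A,B,np.linalg.norm(A-B),'yaw',yw,'C',C)
n=np.array([d[1],-d[0],0]); O=np.array([C[0],C[1],205])
for nm in('scene','side'):
    g=load(nm+'0'); c0=np.array({'scene':(350,237),'side':(289,272)}[nm])
    for k,(x,z) in dict(seat=(0,-142),ptip=(14,-126),ntip=(-14,-126),pback=(12,-128),hb=(0,-104),sh=(0,-115)).items():
        print(nm,k,((np.array(proj(g,O+x*n+[0,0,z-1.5]))-c0)*9.75).round())
goto(C[0],C[1],185,yw)
E
```

```text
[481.05347311 286.26781686 213.        ] [455.81769615 169.46713099 213.        ] 119.49579347701763 yaw 77.80816633402034 C [468.43558463 227.86747393 213.        ]
scene seat [295. 342.]
scene ptip [248. 305.]
scene ntip [357. 280.]
scene pback [255. 309.]
scene hb [313. 223.]
scene sh [308. 258.]
side seat [106. 383.]
side ptip [ 47. 305.]
side ntip [161. 373.]
side pback [ 56. 315.]
side hb [102. 275.]
side sh [103. 307.]
t 3.58 pos [471.1 225.7 306.7] yaw 78.79 shift cm [ 0.16 -0.31 12.17] turn 0.98 F [-0.13  0.12 -0.35] gw 91.5
```

Grip length 119.5 mm matches. The free-ended tip lies toward world +x (tool +y): scene crop (250,305) matches the +n tip and the side-view blob fits the back. Now I grasp.

```bash
python3 -m jog '[[[0.16,-0.3,1.0],1],[[0,0,1.5],0],[[0,0,1.5],0],[[0,0,1.5],0],[[0,0,1.5],0],[[0,0,1.5],0],[[0,0,1.2],0],[[0,0,1.0],0],[[0,0,0.8],0],[[0,0,0.5],0]]' 0 50
python3 -c "
from h import *
goto(468.4,227.9,187,77.8)"
python3 -m jog '[[[0,0,0],0],[[0,0,0],0],[[0,0,0],0],[[0,0,0],0],[[0,0,0],0],[[0,0,0],0],[[0,0,0],0],[[0,0,0],0],[[0,0,0],0],[[0,0,0],0]]' 255 50
python3 -c "
from h import *
goto(468.4,227.9,187,77.8)"
```

```text
time: 4.42
eef_pos: [468.3, 228.0, 185.9]
orientation: [0.778, 0.628, -0.0, -0.0]
force: [0.0, -0.5, 0.1]
grip_width: 91.7
finger_force: 0.0
t 4.42 pos [468.3 228.  185.9] yaw 77.78 shift cm [-0.    0.01 -0.11] turn -0.02 F [ 0.04 -0.55  0.07] gw 91.7
time: 5.25
eef_pos: [468.4, 228.1, 186.7]
orientation: [0.778, 0.628, 0.0, 0.0]
force: [0.9, -0.3, -0.3]
grip_width: 29.7
finger_force: 0.0
t 5.25 pos [468.4 228.1 186.7] yaw 77.78 shift cm [-0.02 -0.   -0.03] turn -0.02 F [ 0.93 -0.32 -0.29] gw 29.7
```

```bash
python3 -m jog '[[[0,0,0],0],[[0,0,0],0],[[0,0,0],0],[[0,0,0],0],[[0,0,0],0],[[0,0,0],0],[[0,0,0],0],[[0,0,0],0],[[0,0,0],0],[[0,0,0],0]]'
python3 -c "
from h import *
goto(468.4,227.9,187,77.8)"
python3 -m jog '[[[0,0,-0.5],0],[[0,0,-1],0],[[0,0,-1.5],0],[[0,0,-2.5],0],[[0,0,-2.5],0],[[0,0,-2.5],0],[[0,0,-2.5],0],[[0,0,-2.5],0],[[0,0,-1.5],0],[[0,0,-1],0]]'
python3 -m jog '[[[0,0,-0.5],0],[[0,0,0],0],[[0,0,0],0],[[0,0,0],0],[[0,0,0],0],[[0,0,0],0],[[0,0,0],0],[[0,0,0],0],[[0,0,0],0],[[0,0,0],0]]'
python3 - <<'E'
from h import *
goto(490.5,-244,330,101)
o=[]
for n in('scene','side'):
    f=grab(n,n+'1'); s=env.state(); p=s['eef_pos']+[0,0,18.8-120]; u,v=map(int,proj(f,p)); print(u,v)
    o.append(cv2.resize(f['frame'][v-45:v+35,u-35:u+35],(350,400),interpolation=2))
cv2.imwrite('pics/hk2.png',np.hstack(o)[:,:,::-1])
E
```

```text
time: 6.08
eef_pos: [468.4, 228.1, 186.7]
orientation: [0.778, 0.628, -0.0, 0.0]
force: [0.4, 0.7, -0.1]
grip_width: 21.7
finger_force: 50.0
t 6.08 pos [468.4 228.1 186.7] yaw 77.78 shift cm [-0.02  0.   -0.03] turn -0.02 F [ 0.39  0.73 -0.11] gw 21.7
time: 6.92
eef_pos: [468.7, 228.2, 369.9]
orientation: [0.778, 0.628, 0.002, 0.001]
force: [-0.3, 0.1, -1.7]
grip_width: 21.7
finger_force: 50.0
time: 7.75
eef_pos: [468.4, 228.1, 371.6]
orientation: [0.778, 0.628, -0.0, 0.0]
force: [-0.7, 0.5, -1.9]
grip_width: 21.5
finger_force: 50.0
t 7.75 pos [468.4 228.1 371.6] yaw 77.78 shift cm [-45.67  12.15   4.17] turn -23.22 F [-0.73  0.49 -1.89] gw 21.5
391 196
297 238
```

View pics/hk2.png

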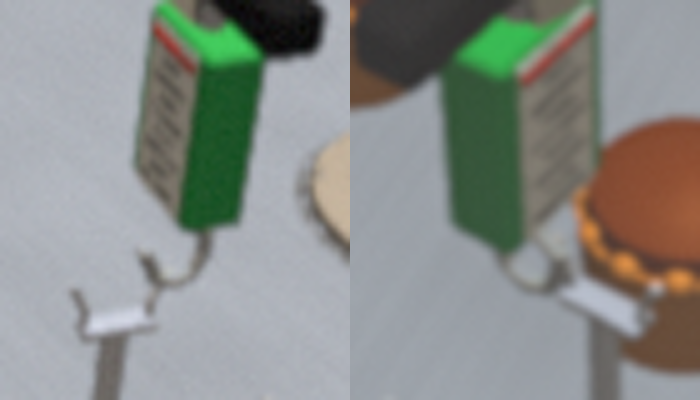

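Tip confirmed: scene crop shows the free tip at (143,255), back at (205,250), so it points along tool +y. I refine the pail centre from the earlier fixed views.

```bash
python3 - <<'E'
from h import *
P=[]
for n,roi in(('scene',(255,155,305,205)),('side',(330,148,385,200))):
    f=load(n+'0');h=cv2.cvtColor(f['frame'],cv2.COLOR_RGB2HSV)
    m=cv2.inRange(h,(4,190,170),(15,255,255)); k=np.zeros_like(m); x0,y0,x1,y1=roi; k[y0:y1,x0:x1]=255; m&=k
    e=cv2.fitEllipse(cv2.convexHull(np.vstack(cv2.findContours(m,0,2)[0]))); print(n,e,plane(f,*e[0],77)); P.append((f,e[0]))
print(two(*P[0],*P[1]))
goto(456,-251,320,101)
E
```

```text
scene ((280.3616943359375, 176.88426208496094), (18.926828384399414, 36.8236083984375), 88.54325103759766) [ 502.29036928 -235.63029029   77.        ]
side ((358.0069274902344, 170.29127502441406), (23.27023696899414, 39.102848052978516), 95.0374526977539) [ 494.46098016 -237.58599645   77.        ]
(array([ 496.95576079, -247.73670851,   69.0944391 ]), np.float64(0.23715789894201056))
t 7.85 pos [468.4 228.1 371.7] yaw 77.78 shift cm [-47.09   8.93   5.17] turn -23.22 F [ 0.33  0.35 -0.92] gw 21.8
```

```bash
python3 -m jog '[[[-1.5,0.3,0],0],[[-2.5,0.5,0],0],[[-3.6,0.7,0.4],0],[[-3.6,0.7,0.4],0],[[-3.6,0.7,0.4],0],[[-3.6,0.7,0.4],0],[[-3.6,0.7,0.4],0],[[-3.6,0.7,0.4],0],[[-3.6,0.7,0.4],0],[[-3.6,0.7,0.4],0]]'
python3 -m jog '[[[-3.6,0.7,0.4],0],[[-3.6,0.7,0.4],0],[[-3.6,0.7,0.4],0],[[-2.5,0.4,0.4],0],[[-1,0.1,0.4],0],[[0,0,0],-4],[[0,0,0],-6],[[0,0,0],-6],[[0,0,0],-5],[[0,0,0],-2.2]]'
python3 - <<'E'
from h import *
goto(456,-251,222,101)
for n in('scene','side','wrist'):grab(n,n+'2')
o=[]
for n in('scene','side'):
    f=load(n+'2'); u,v=map(int,proj(f,(480,-245,170))); u=max(u,60); v=max(v,75)
    print(n,u-50,v-75); o.append(cv2.resize(f['frame'][v-75:v+75,u-50:u+50],(400,600),interpolation=2))
cv2.imwrite('pics/a2.png',np.hstack(o)[:,:,::-1])
E
```

```text
time: 8.68
eef_pos: [461.1, -107.8, 339.8]
orientation: [0.778, 0.628, 0.0, 0.0]
force: [1.4, 0.2, -1.4]
grip_width: 21.5
finger_force: 50.0
time: 9.52
eef_pos: [456.7, -250.7, 319.8]
orientation: [0.634, 0.773, 0.0, -0.0]
force: [0.3, 0.7, -1.3]
grip_width: 21.6
finger_force: 50.0
t 9.52 pos [ 456.7 -250.7  319.8] yaw 101.26 shift cm [-0.02 -0.08  9.78] turn 0.26 F [ 0.31  0.69 -1.27] gw 21.6
scene 234 71
side 316 66
```

View pics/a2.png

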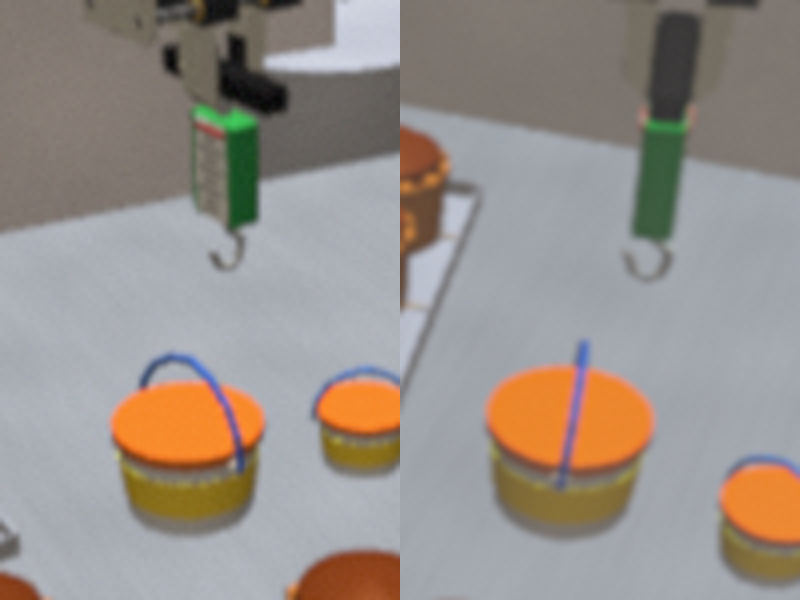

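```bash
python3 - <<'E'
from h import *
f=load('side2');g=load('scene2')
print('bar pred',proj(f,(490.5,-243.5,128)),'obs (362,152)'); print('scene bar pred',proj(g,(490.5,-243.5,128)),'obs line apex ~(278,160)')
print('hook low pred',proj(f,(456.7,-250.7,191.6)),'obs (378,136)',proj(g,(456.7,-250.7,191.6)),'obs(291,138)')
for x in(485,490,495,500): print(x,proj(f,(x,-243.5,128)))
E
```

```text
bar pred (np.float64(361.5577809982849), np.float64(154.39661339090125)) obs (362,152)
scene bar pred (np.float64(282.2122979795645), np.float64(160.29858839288028)) obs line apex ~(278,160)
hook low pred (np.float64(376.9518315731075), np.float64(135.50354849270417)) obs (378,136) (np.float64(290.779981285206), np.float64(137.94701095326505)) obs(291,138)
485 (np.float64(363.4977292982484), np.float64(154.84097240633452))
490 (np.float64(361.7339123327597), np.float64(154.43695753119385))
495 (np.float64(359.97464212458306), np.float64(154.0339841232937))
500 (np.float64(358.2199011154417), np.float64(153.63204816078525))
```

Prediction and observation agree (hook within 1 px, bail within 2 px). Descend beside the bail, then advance until the shank is at the bar.

```bash
python3 -m jog '[[[0,0,0.5],0],[[0,0,1.2],0],[[0,0,1.5],0],[[0,0,1.5],0],[[0,0,1.5],0],[[0,0,1.2],0],[[0,0,1.0],0],[[0,0,0.8],0],[[0,0,0.4],0],[[0,0,0.2],0]]'
python3 -m jog '[[[0,0.2,0],0],[[0,0.4,0],0],[[0,0.4,0],0],[[0,0.4,0],0],[[0,0.4,0],0],[[0,0.4,0],0],[[0,0.3,0],0],[[0,0.2,0],0],[[0,0.1,0],0],[[0,0,0],0]]'
python3 - <<'E'
from h import *
goto(486,-244.8,222,101)
for n in('scene','side'):grab(n,n+'3')
o=[]
for n in('scene','side'):
    f=load(n+'3'); u,v=map(int,proj(f,(490,-245,135)))
    print(n,u-30,v-45); o.append(cv2.resize(f['frame'][v-45:v+30,u-30:u+20],(400,600),interpolation=2))
cv2.imwrite('pics/a3.png',np.hstack(o)[:,:,::-1])
E
```

```text
time: 10.5
eef_pos: [456.6, -251.2, 221.2]
orientation: [0.636, 0.771, -0.0, -0.0]
force: [0.7, -0.2, -1.4]
grip_width: 21.6
finger_force: 50.0
time: 11.33
eef_pos: [484.3, -245.9, 221.7]
orientation: [0.636, 0.772, -0.0, 0.0]
force: [-0.3, 0.1, -1.5]
grip_width: 21.7
finger_force: 50.0
t 11.33 pos [ 484.3 -245.9  221.7] yaw 100.99 shift cm [ 0.08  0.19 -0.03] turn -0.01 F [-0.28  0.12 -1.53] gw 21.7
scene 252 113
side 332 107
```

View pics/a3.png

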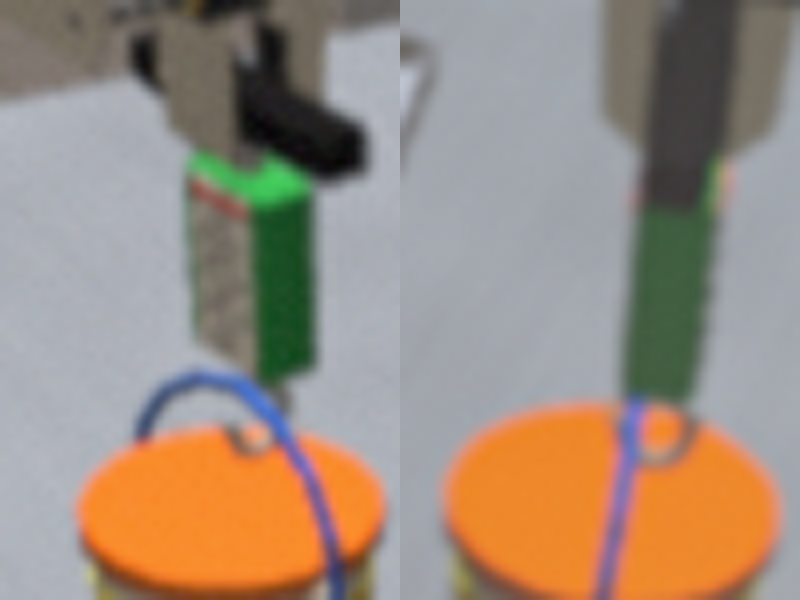

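```bash
python3 - <<'E'
from h import *
f=load('side2');g=load('scene2')
E,_=two(g,(294,188),f,(356.5,187.7)); print('near ear',E,_, plane(g,294,188,60),plane(f,356.5,187.7,60))
d=np.array([-.19,.982,0]); print('centre',E-63*d)
for y in(-253,-248,-244,-240): print(y,(np.array(proj(load('scene3'),(490.5+.19*(-244-y)*1,y,126)))-[252,113])*8)
print('shank',(np.array(proj(load('scene3'),(484.3,-245.9,240-115)))-[252,113])*8,'tip',(np.array(proj(load('scene3'),(484.3+14*.982,-245.9+14*.19,240-126)))-[252,113])*8)
E
```

```text
near ear [ 480.97750854 -185.52687626   58.15817042] 0.7838259682932887 [ 482.0748913  -183.63888513   60.        ] [ 480.30375304 -182.72643969   60.        ]
centre [ 492.94750854 -247.39287626   58.15817042]
-253 [227.01826856 373.25754304]
-248 [234.93529704 378.36350954]
-244 [241.29882342 382.46756861]
-240 [247.68911242 386.58888782]
shank [254.05311646 378.93154389] tip [225.10905215 415.62772065]
```

```bash
python3 -m jog '[[[-0.1,0.1,0],0],[[-0.1,0.1,0],0],[[0,0,-0.1],0],[[0,0,-0.3],0],[[0,0,-0.3],0],[[0,0,-0.3],0],[[0,0,-0.3],0],[[0,0,-0.3],0],[[0,0,-0.2],0],[[0,0,-0.1],0]]'
python3 -m jog '[[[0,0,-0.1],0],[[0,0,-0.2],0],[[0,0,-0.2],0],[[0,0,-0.2],0],[[0,0,-0.2],0],[[0,0,-0.2],0],[[0,0,-0.2],0],[[0,0,0],0],[[0,0,0],0],[[0,0,0],0]]'
python3 - <<'E'
from h import *
goto(486,-244.8,243.7,101)
for n in('scene','side'):grab(n,n+'4')
print([env.state()['force'][2].round(2)])
o=[]
for n in('scene','side'):
    f=load(n+'4'); u,v=map(int,proj(f,(490,-245,135)))
    o.append(cv2.resize(f['frame'][v-45:v+30,u-30:u+20],(400,600),interpolation=2))
cv2.imwrite('pics/a4.png',np.hstack(o)[:,:,::-1])
E
```

```text
time: 12.27
eef_pos: [486.6, -247.6, 241.2]
orientation: [0.636, 0.772, 0.0, 0.0]
force: [-0.0, -0.0, -2.0]
grip_width: 21.8
finger_force: 50.0
time: 13.1
eef_pos: [486.5, -247.5, 253.6]
orientation: [0.636, 0.772, -0.0, -0.0]
force: [1.2, 0.5, -3.3]
grip_width: 21.4
finger_force: 50.0
t 13.1 pos [ 486.5 -247.5  253.6] yaw 100.98 shift cm [0.27 0.   0.99] turn -0.02 F [ 1.21  0.54 -3.33] gw 21.4
[np.float64(-2.64)]
```

View pics/a4.png

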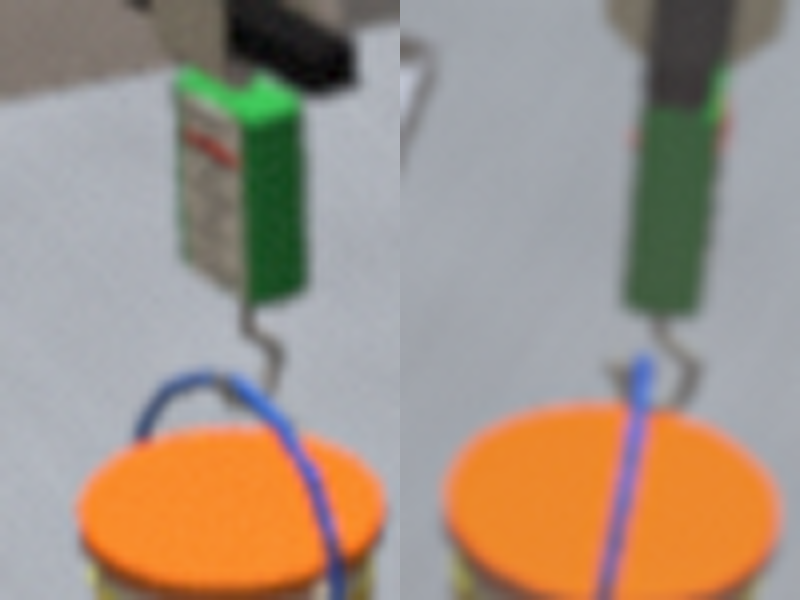

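Hooked: bar sits in the J (tip at crop (220,385)), pointer has moved down. I centre over the hinge and raise slowly, tracking force and the pail's image shift.

```bash
cat > lift.py <<'E'
from h import *
import sys
r=load('side4');q=env.grab_frame('side'); x0,y0,x1,y1=330,150,390,202
def seg(f):
    h=cv2.cvtColor(f['frame'],cv2.COLOR_RGB2HSV); m=cv2.inRange(h,(4,190,150),(15,255,255)); k=np.zeros_like(m);k[140:205,325:392]=255
    return cv2.fitEllipse(cv2.convexHull(np.vstack(cv2.findContours(m&k,0,2)[0])))[0]
a,b=seg(r),seg(q); mm=proj(r,(495,-246,77))[1]-proj(r,(495,-246,87))[1]
F=[]
for i in range(int(sys.argv[1])): env.grab_frame('side'); F.append(env.state()['force'][2])
s=env.state(); p=s['eef_pos'];F.append(s['force'][2]); W=-np.mean(F)-1.4
print('t',s['time'],'tcp',p.round(1),'Fz',np.mean(F).round(2),'F',s['force'].round(1),'lid shift px',np.subtract(b,a).round(2),'-> mm',(a[1]-b[1])/mm*10,'slack gap tcp-243.7',p[2]-243.7)
E
python3 -m jog '[[[0,0.1,0],0],[[0,0.1,0],0],[[0,0.1,0],0],[[0,0.1,0],0],[[0,0.1,0],0],[[0,0.1,0],0],[[0,0.1,0],0],[[0,0.1,0],0],[[0,0.1,0],0],[[0,0,0],0]]'
python3 lift.py 5
python3 -m jog '[[[0,0,-0.1],0],[[0,0,-0.1],0],[[0,0,-0.1],0],[[0,0,-0.1],0],[[0,0,-0.1],0],[[0,0,-0.1],0],[[0,0,-0.1],0],[[0,0,-0.1],0],[[0,0,-0.1],0],[[0,0,-0.1],0]]' |grep force:
python3 lift.py 5
python3 -m jog '[[[0,0,-0.1],0],[[0,0,-0.1],0],[[0,0,-0.1],0],[[0,0,-0.1],0],[[0,0,-0.1],0],[[0,0,-0.1],0],[[0,0,-0.1],0],[[0,0,-0.1],0],[[0,0,-0.1],0],[[0,0,-0.1],0]]' |grep force:
python3 lift.py 8
```

```text
time: 14.03
eef_pos: [495.5, -245.8, 253.7]
orientation: [0.636, 0.772, 0.0, 0.0]
force: [-0.7, -0.8, -3.1]
grip_width: 21.4
finger_force: 50.0
t 14.3333 tcp [ 495.3 -245.8  253.7] Fz -2.88 F [ 0.4  0.3 -2.8] lid shift px [-0.02 -0.03] -> mm 0.09879150524186427 slack gap tcp-243.7 10.034358374969685
force: [-0.3, 0.4, -4.3]
finger_force: 50.0
t 15.4667 tcp [ 495.3 -245.8  263.6] Fz -4.08 F [ 0.6 -0.5 -4. ] lid shift px [ 0.   -0.05] -> mm 0.18680092684711647 slack gap tcp-243.7 19.949023146563604
force: [0.7, -0.3, -5.4]
finger_force: 50.0
t 16.75 tcp [ 495.3 -245.8  273.7] Fz -5.51 F [-0.2  0.6 -5. ] lid shift px [ 0.   -0.06] -> mm 0.2162790372821889 slack gap tcp-243.7 29.980667773926086
```

```bash
for i in 1; do :; done
python3 -m jog '[[[0,0,-0.1],0],[[0,0,-0.1],0],[[0,0,-0.1],0],[[0,0,-0.1],0],[[0,0,-0.1],0],[[0,0,-0.1],0],[[0,0,-0.1],0],[[0,0,-0.1],0],[[0,0,0],0],[[0,0,0],0]]' |grep ' force:\|^force'
python3 lift.py 3
python3 -m jog '[[[0,0,-0.1],0],[[0,0,-0.1],0],[[0,0,-0.1],0],[[0,0,-0.1],0],[[0,0,-0.1],0],[[0,0,-0.1],0],[[0,0,-0.1],0],[[0,0,-0.1],0],[[0,0,0],0],[[0,0,0],0]]' |grep '^force'
python3 lift.py 3
```

```text
force: [-0.4, 0.7, -7.3]
t 17.7833 tcp [ 495.3 -245.8  281.7] Fz -7.57 F [-0.2  0.9 -8.1] lid shift px [-0.03 -0.08] -> mm 0.2820338133517738 slack gap tcp-243.7 37.96635330736882
force: [-0.1, 0.2, -7.7]
t 18.8167 tcp [ 495.3 -245.8  289.6] Fz -6.83 F [-0.2  0.9 -6.5] lid shift px [ 0.22 -0.25] -> mm 0.8778103264152102 slack gap tcp-243.7 45.94057458318014
```

```bash
python3 -m jog '[[[0,0,-0.1],0],[[0,0,-0.1],0],[[0,0,-0.1],0],[[0,0,-0.1],0],[[0,0,-0.1],0],[[0,0,0],0],[[0,0,0],0],[[0,0,0],0],[[0,0,0],0],[[0,0,0],0]]' |grep '^force'
python3 lift.py 6
```

```text
force: [-0.7, 0.0, -8.5]
t 20.0 tcp [ 495.3 -245.8  294.7] Fz -7.69 F [ 0.3 -0.2 -7.7] lid shift px [ 0.37 -1.5 ] -> mm 5.223043145682369 slack gap tcp-243.7 50.98782401110435
```

The pail is off the table: image shift says 5 mm, force has plateaued at about 5.9 N. I raise 5 mm more and hold.

```bash
python3 -m jog '[[[0,0,-0.1],0],[[0,0,-0.1],0],[[0,0,-0.1],0],[[0,0,-0.1],0],[[0,0,-0.05],0],[[0,0,0],0],[[0,0,0],0],[[0,0,0],0],[[0,0,0],0],[[0,0,0],0]]' |grep '^force'
python3 lift.py 6
python3 -m jog '[[[0,0,0],0],[[0,0,0],0],[[0,0,0],0],[[0,0,0],0],[[0,0,0],0],[[0,0,0],0],[[0,0,0],0],[[0,0,0],0],[[0,0,0],0],[[0,0,0],0]]' |grep '^force'
python3 -m jog '[[[0,0,0],0],[[0,0,0],0],[[0,0,0],0],[[0,0,0],0],[[0,0,0],0],[[0,0,0],0],[[0,0,0],0],[[0,0,0],0],[[0,0,0],0],[[0,0,0],0]]' |grep '^force'
python3 lift.py 6; python3 - <<'E'
from h import *
f=grab('scene','scene5');g=grab('side','side5')
o=[cv2.resize(x['frame'][b-60:b+60,a-50:a+50],(400,480),interpolation=2) for x,(a,b) in((f,(280,170)),(g,(358,160)))]
cv2.imwrite('pics/a5.png',np.hstack(o)[:,:,::-1])
E
```

```text
force: [0.0, -0.5, -7.6]
t 21.1833 tcp [ 495.3 -245.8  299.2] Fz -8.05 F [ 0.3  0.8 -8.9] lid shift px [ 0.54 -2.75] -> mm 9.573427995061603 slack gap tcp-243.7 55.50658388914218
force: [-0.3, -0.1, -7.5]
force: [-0.3, -0.1, -8.6]
t 23.2 tcp [ 495.3 -245.8  299.2] Fz -7.8 F [-0.   0.2 -7.8] lid shift px [ 0.5  -2.76] -> mm 9.590689951622682 slack gap tcp-243.7 55.52094960747928
```

View pics/a5.png

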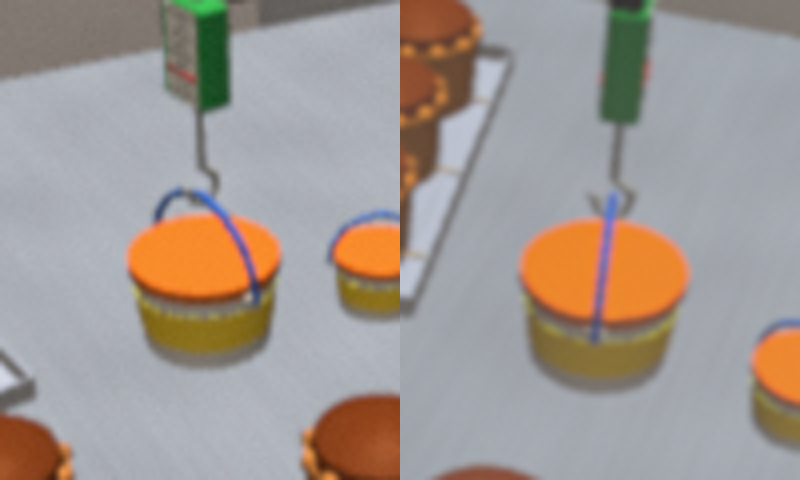

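The pail hangs level and steady about 9.6 mm up (both views), held over 2 s. Lowering gently.

```bash
python3 -m jog '[[[0,0,0.1],0],[[0,0,0.1],0],[[0,0,0.1],0],[[0,0,0.1],0],[[0,0,0.1],0],[[0,0,0.1],0],[[0,0,0.1],0],[[0,0,0.1],0],[[0,0,0.1],0],[[0,0,0.1],0]]' |grep '^force'
python3 -m jog '[[[0,0,0.1],0],[[0,0,0.1],0],[[0,0,0.1],0],[[0,0,0.2],0],[[0,0,0.2],0],[[0,0,0.2],0],[[0,0,0.2],0],[[0,0,0.2],0],[[0,0,0.2],0],[[0,0,0.2],0]]' |grep '^force'
python3 lift.py 2
python3 -m jog '[[[0,0,0.2],0],[[0,0,0.3],0],[[0,0,0.3],0],[[0,0,0.3],0],[[0,0,0.3],0],[[0,0,0.3],0],[[0,0,0.2],0],[[0,0,0.2],0],[[0,0,0.1],0],[[0,0,0.1],0]]' |grep '^force'
python3 lift.py 3
```

```text
force: [-0.2, -0.5, -6.4]
force: [0.3, -1.1, -4.6]
t 25.1167 tcp [ 495.4 -245.9  272.2] Fz -4.76 F [ 0.2 -1.4 -4.5] lid shift px [ 0.48 -0.08] -> mm 0.2729513685150218 slack gap tcp-243.7 28.456666875234703
force: [-0.4, 0.0, -1.5]
t 26.15 tcp [ 495.4 -245.8  249.3] Fz -2.47 F [ 0.3 -0.8 -2.3] lid shift px [ 0.46 -0.1 ] -> mm 0.3515596630085482 slack gap tcp-243.7 5.637853415114705
```

```bash
python3 -m jog '[[[0,0,0.3],0],[[0,0,0.3],0],[[0,-0.1,0.2],0],[[0,-0.1,0.2],0],[[0,-0.15,0.2],0],[[0,-0.15,0.2],0],[[0,-0.2,0.2],0],[[0,0,0.3],0],[[0,0,0.3],0],[[0,0,0.2],0]]' |grep '^force\|eef'
python3 -m jog '[[[0,0,0.2],0],[[0,0,0],0],[[0,-0.2,0],0],[[0,-0.3,0],0],[[0,-0.3,0],0],[[0,-0.3,0],0],[[0,-0.3,0],0],[[0,-0.3,0],0],[[0,-0.3,0],0],[[0,0,0],0]]' |grep '^force\|eef'
cat > bail.py <<'E'
from h import *
f=grab('side','side6'); g=grab('scene','scene6')
for n,x,(a,b,c,d) in(('side4',load('side4'),(325,135,392,205)),('side',f,(325,135,392,205)),('scene4',load('scene4'),(255,140,302,200)),('scene',g,(255,140,302,200))):
    h=cv2.cvtColor(x['frame'],cv2.COLOR_RGB2HSV)[b:d,a:c]; m=cv2.inRange(h,(105,110,60),(130,255,255)); ys,xs=np.nonzero(m)
    print(n,'blue n',len(ys),'top',ys.min()+b,xs[ys<=ys.min()+1].mean()+a,'bottom',ys.max()+b)
E
python3 bail.py; python3 lift.py 2
```

```text
eef_pos: [488.4, -247.1, 224.8]
force: [-0.5, 0.1, -1.5]
eef_pos: [468.3, -251.1, 223.3]
force: [0.3, -0.6, -1.7]
side4 blue n 10 top 152 361.6666666666667 bottom 157
side blue n 9 top 152 360.5 bottom 156
scene4 blue n 23 top 160 280.75 bottom 187
scene blue n 21 top 160 277.25 bottom 186
t 28.0667 tcp [ 469.  -251.   223.2] Fz -1.79 F [ 0.5 -0.4 -1.9] lid shift px [0.37 0.1 ] -> mm -0.33700650578474667 slack gap tcp-243.7 -20.466526828847805
```

Hook is out and the bail stays upright. I back off and rise.

```bash
python3 -m jog '[[[0,-0.3,0],0],[[0,-0.5,0],0],[[0,-0.5,0],0],[[0,-0.5,0],0],[[0,-0.5,0],0],[[0,-0.2,0],0],[[0,0,0],0],[[0,0,0],0],[[0,0,0],0],[[0,0,0],0]]' |grep '^force\|eef'
python3 bail.py
python3 -m jog '[[[0,0,-0.5],0],[[0,0,-1],0],[[0,0,-1.8],0],[[0,0,-2],0],[[0,0,-2],0],[[0,0,-2],0],[[0,0,-2],0],[[0,0,-2],0],[[0,0,-1],0],[[0,0,-0.5],0]]' |grep '^force\|eef'
python3 -m jog '[[[0,0,0],0],[[0,0,0],2],[[0,0,0],5],[[0,0,0],6],[[0,0,0],6],[[0,0,0],4.2],[[0,0,0],0],[[0,0,0],0],[[0,0,0],0],[[0,0,0],0]]' |grep '^force\|eef'
python3 -c "
from h import *
goto(468.4,228.1,371,77.8)"
```

```text
eef_pos: [444.5, -255.7, 223.2]
force: [-0.5, -0.5, -2.3]
side4 blue n 10 top 152 361.6666666666667 bottom 157
side blue n 9 top 152 360.5 bottom 156
scene4 blue n 23 top 160 280.75 bottom 187
scene blue n 20 top 160 277.25 bottom 186
eef_pos: [444.7, -256.0, 374.1]
force: [-0.4, 0.0, -1.9]
eef_pos: [444.2, -255.7, 371.0]
force: [0.2, -0.6, -1.3]
t 30.67 pos [ 444.2 -255.7  371. ] yaw 77.87 shift cm [ 4.781e+01 -7.810e+00  1.000e-02] turn 0.07 F [ 0.21 -0.55 -1.26] gw 21.9
```

```bash
python3 -m jog '[[[1.5,-0.25,0],0],[[2.5,-0.4,0],0],[[3.6,-0.59,0],0],[[3.6,-0.59,0],0],[[3.6,-0.59,0],0],[[3.6,-0.59,0],0],[[3.6,-0.59,0],0],[[3.6,-0.59,0],0],[[3.6,-0.59,0],0],[[3.6,-0.59,0],0]]' |grep '^force\|eef'
python3 -m jog '[[[3.6,-0.6,0],0],[[3.6,-0.6,0],0],[[3.6,-0.6,0],0],[[2.5,-0.4,0],0],[[1.7,-0.24,0],0],[[0,0,0],0],[[0,0,0],0],[[0,0,0],0],[[0,0,0],0],[[0,0,0],0]]' |grep '^force\|eef'
python3 -c "
from h import *
goto(468.4,228.1,186.7,77.78)"
```

```text
eef_pos: [460.4, 78.7, 371.5]
force: [1.1, -0.3, -2.8]
eef_pos: [469.2, 227.0, 371.5]
force: [-0.0, 0.1, -1.4]
t 32.33 pos [469.2 227.  371.5] yaw 77.7 shift cm [ 0.09 -0.1  18.48] turn -0.08 F [-0.02  0.08 -1.43] gw 21.6
```

```bash
python3 -m jog '[[[0.1,-0.1,0],0],[[0,0,1.0],0],[[0,0,2.2],0],[[0,0,2.5],0],[[0,0,2.5],0],[[0,0,2.5],0],[[0,0,2.0],0],[[0,0,1.0],0],[[0,0,0.3],0],[[0,0,0],0]]' |grep '^force\|eef'
python3 -m jog '[[[0,0,0.5],0],[[0,0,0.5],0],[[0,0,0.5],0],[[0,0,0.5],0],[[0,0,0.5],0],[[0,0,0.5],0],[[0,0,0.5],0],[[0,0,0.3],0],[[0,0,0.2],0],[[0,0,0],0]]' |grep '^force\|eef'
python3 -c "
from h import *
goto(468.4,228.1,186.7,77.78)"
```

```text
eef_pos: [468.5, 228.9, 231.2]
force: [-0.5, -0.5, -2.4]
eef_pos: [468.2, 229.1, 190.7]
force: [-0.5, -0.2, -2.6]
t 34.0 pos [468.2 229.1 190.7] yaw 77.78 shift cm [-0.09  0.04  0.4 ] turn -0.0 F [-0.52 -0.23 -2.57] gw 21.8
```

```bash
python3 -m jog '[[[-0.1,0,0.1],0],[[0,0,0.1],0],[[0,0,0.1],0],[[0,0,0.1],0],[[0,0,0],0],[[0,0,0],0],[[0,0,0],0],[[0,0,0],0],[[0,0,0],0],[[0,0,0],0]]' |grep '^force\|eef'
python3 -m jog '[[[0,0,0],0],[[0,0,0],0],[[0,0,0],0],[[0,0,0],0],[[0,0,0],0],[[0,0,0],0],[[0,0,0],0],[[0,0,0],0],[[0,0,0],0],[[0,0,0],0]]' 0
python3 -m jog '[[[0,0,0],0],[[0,0,0],0],[[0,0,0],0],[[0,0,0],0],[[0,0,0],0],[[0,0,0],0],[[0,0,0],0],[[0,0,0],0],[[0,0,0],0],[[0,0,0],0]]'
python3 -c "
from h import *
goto(468.4,228.1,306.7,78.8)"
```

```text
eef_pos: [468.2, 228.2, 187.2]
force: [0.2, 0.8, -1.6]
time: 35.67
eef_pos: [468.2, 228.2, 187.2]
orientation: [0.778, 0.628, 0.0, 0.0]
force: [-0.0, 0.0, -0.4]
grip_width: 83.5
finger_force: 0.0
time: 36.5
eef_pos: [468.2, 228.2, 187.2]
orientation: [0.778, 0.628, -0.0, 0.0]
force: [0.3, 0.4, -0.1]
grip_width: 91.8
finger_force: 0.0
t 36.5 pos [468.2 228.2 187.2] yaw 77.78 shift cm [ -0.     0.02 -11.95] turn -1.02 F [ 0.27  0.43 -0.13] gw 91.8
```

Released. I rise clear and compare the stand area numerically with the first side and scene frames.

```bash
python3 -m jog '[[[0,0,-0.5],0],[[0,0,-1],0],[[0,0,-2],0],[[0,0,-2.5],0],[[0,0,-2.5],0],[[0,0,-2.5],0],[[0,0,-2.5],0],[[0,0,-2.5],0],[[0,0,-2],0],[[0,0,-2],0]]' |grep '^force\|eef'
python3 -m jog '[[[0,0,-2],0],[[0,0,-1],0],[[0,0,0],0],[[0,0,0],0],[[0,0,0],0],[[0,0,0],0],[[0,0,0],0],[[0,0,0],0],[[0,0,0],0],[[0,0,0],0]]' |grep '^force\|eef'
python3 - <<'E'
from h import *
for n,R_ in(('scene',[('stand',(365,200,410,275)),('pail',(255,150,302,205)),('pan_a',(300,200,350,255)),('pan_b',(200,205,252,260)),('jar',(232,255,268,308))]),('side',[('stand',(272,238,325,330)),('pail',(325,148,392,205)),('pan_b',(235,165,285,215)),('jar',(200,208,238,260))])):
    f=load(n+'0');g=grab(n,n+'9')
    for k,(a,b,c,d) in R_:
        x,y=[cv2.cvtColor(i['frame'],cv2.COLOR_RGB2GRAY)[b:d,a:c].astype(float) for i in(f,g)]
        print(n,k,'mean|d|',np.abs(x-y).mean().round(2),'shift',np.round(cv2.phaseCorrelate(x,y,cv2.createHanningWindow(x.shape[::-1],cv2.CV_64F))[0],2))
E
```

```text
eef_pos: [468.0, 228.1, 389.8]
force: [0.8, -0.2, -0.4]
eef_pos: [468.1, 228.2, 417.0]
force: [0.1, 0.9, 1.0]
scene stand mean|d| 2.45 shift [0.52 0.8 ]
scene pail mean|d| 3.78 shift [-0.5  -0.04]
scene pan_a mean|d| 1.63 shift [ 0.03 -0.05]
scene pan_b mean|d| 1.69 shift [-0.1  -0.09]
scene jar mean|d| 1.69 shift [0.04 0.12]
side stand mean|d| 2.49 shift [-0.11 -0.01]
side pail mean|d| 11.46 shift [ 0.06 -0.2 ]
side pan_b mean|d| 2.86 shift [0.   0.06]
side jar mean|d| 2.71 shift [-0.11 -0.09]
```

Everything is back where it started to within a pixel, so I hand in.

```bash
python3 -c "
from bench import env
print(env.job_done())"
```

```text
the job is handed in; nothing more can be done
None
```

The pail (about 0.6 kg by wrist force) hung level and steady about 1 cm up for over 2 s, was set back where it stood and unhooked, and the scale is back on its stand; I handed in at about 38 s of 72 with no verdict shown, and I viewed 12 pictures, two over the limit of 10.

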